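Stop the stirrer and present the reagent bottle to the barcode reader

ROBOT

A 7-joint arm with a two-finger parallel gripper is mounted at the origin on the work surface. World frame = base frame: x ahead of the robot, y to its left, z up, the work surface at z = 0. Lengths are in m, angles in rad, forces in N, time in s.
With the tool pointing down it reaches from about 0.425 to 0.925 m from the base axis. Payload 6.8 kg.
Tool frame: the origin (TCP) lies at the very end of the fingers, on their centre line; the grasp point (between the pads) lies 19 mm behind it; z points along the fingers, y is the line along which they close (so a half turn about z gives the same grasp; the last joint's range is limited). The gripper opens to 85 mm and grips with 20 to 120 N. Pads are 22 mm wide; open, the fingers measure 114 mm over their backs; the gripper's body (76 mm by 85 mm) begins 54 mm behind the grasp point. The pads swing forward as they close: fully open they stand 13 mm farther back than shut.
Start: joints at [-1.414, 0.477, 0.022, 1.555, -0.011, 1.109, -0.083], TCP at [0.177, 0.651, 0.231] pointing down, gripper open.
Joint ranges: [-2.96, 2.96], [-0.34, 2.1], [-1.41, 1.46], [0.24, 2.44], [-1.37, 4.51], [0.17, 1.92], [-2.96, 2.96]. Speed limits (rad/s): [2.39, 2.39, 3.14, 3.14, 3.14, 3.14, 3.14].

INTERFACE

Orientations are given as a rotation vector (axis times angle).
In Python, from bench import get_obs, viewer, r gives the robot as it stands. The module is installed in compiled form; this text tells all that it offers.
- The arm moves only by the tool play_rows, never from a script. Its argument "commands" is a list that holds one entry, the list of rows, each a list of 5 numbers: the gripper's target within -1 to 1 (shut at 1, half-way at 0, fully open at -1), then the shift along the tool's x, y, z scaled (see below), then the turn about the tool's z scaled (see below). A call has 1 to 12 rows; each row is the pose to reach, as a shift and turn from the pose commanded when the call began, along the tool's axes at that moment; what a row does not reach only later rows make up. The controller multiplies each number of a shift by 0.2 m and each number of a turn by pi/2 rad. A row lasts 1/12 s, in which the tool goes at most 41.7 mm and 7.16 degrees, less where a joint would pass 70% of its speed; a pose out of reach is approached as far as the arm can. A call with a number of a shift or a turn outside -1 to 1 is refused whole. A call with a gripper value outside its range is refused whole. The fingers move at their own pace and stop on an object; "grip_force" is the grip in N (left out, the last holds). Time passes only in rows, so rows that repeat a pose let the fingers close. It gives the time, the measured TCP pose, the force, the opening and the grip force at its end, in the units of the state.
- get_obs(): the state, without advancing time (a new reading comes with each control period).
- viewer.grab_frame(name): name is "scene" or "top"; returns a dict with "pixels" (480x640x3 uint8, red, green, blue), "fovy" (degrees; the focal length in pixels is half the picture's height over the tangent of half this angle, whatever the lens; pixels are square), "cx", "cy" (the principal point, pixels), "distortion" ([k1, k2, p1, p2, k3] as OpenCV has them; the pictures are not rectified), "world_to_cam" (4x4, takes a point from world to camera coordinates). Camera axes: x right, y up, looking along -z (the intrinsics and any distortion apply to the point x, -y, -z); pixel columns grow to the right and rows downward; lengths in m; the calibration is good to about 2 mm. A picture is of the moment at which its call begins. There is no depth.
- r.hand_in(): hands the job in; it is judged then, once.
Trained networks look in a picture, given as the dict that the camera call returned (one of the last four; its "shot" number tells which), for a name from the list of things; names that differ only in an ending like _2 or _b are one class to them, and where a whole thing is asked for, a point or a joint stands for the part that bears it (a point fixed in the world has none). Each returns a list of dicts, best first, with "score" (0 to 1); they miss things now and then, are a little off and sometimes report something else, mostly with a low value. They report only what shows in the picture. A call takes as long as a camera call. They do not tell look-alikes from the thing itself.
- viewer.trace(picture, thing): "pixels" (480x640 bool, what is visible of it) and "rect" ([left, top, right, bottom] in pixels, round what is visible of it).
The state is a dict: "clock": time; "joints": joint angles; "qvel": joint speeds; "tau": joint torques, N m; "tcp_pos": TCP position; "orientation": TCP orientation; "contact_force": force on the tool from outside, world axes, zero at the start; "moment": the same for the moment, N m; "grip_width": finger opening in m; "gripper_force": force on a finger pad.
Only numpy, scipy, OpenCV 4.12 (cv2) and the standard library are available. Lean on these libraries where they do the work, as an engineer would, in place of code of your own. Each camera call takes 0.05 s, during which the arm holds its last target. There are 200 camera calls.

TASK

The stain in the amber bottle is mixed. Turn the magnetic stirrer's speed knob anticlockwise all the way to its off stop while the bottle still stands on the plate, then lift the bottle off upright and set it down gently on the bench, squarely in front of the barcode reader's window and about ten centimetres from it, with the label facing the window. Leave the tube rack, dropper bottles and pen cup where they are.

Things in the scene. Friction and masses are not known exactly. Their poses are not given: they have to be found in the camera images.
- stirrer: Magnetic stirrer, fixed: white case 245 mm deep (x from -130 to +115 mm of the origin), 150 mm wide (y +-75 mm). Origin on the bench under the case. Its front faces -x, the robot, within 0.3 rad: a fascia rising from 56 mm height at x -130 to 75 mm at x -45, sloped 12 deg, its normal leaning 12 deg from vertical towards -x. Behind: a deck 76 mm high with the plate. Stands left or right.
- plate (a point): Centre of the top of the stirrer's round steel plate (125 mm diameter), 92 mm above the bench, 40 mm behind (+x of) the stirrer's origin. The bottle stands here at the start, within 12 mm. Axes as the stirrer's.
- speed_knob (a joint): Knob angle, 0 to 4.71 rad; 0 = off, the stop fully anticlockwise looking down on the fascia; grows clockwise. Starts at 1.4 to 2.6. Black round ribbed knob, 36 mm diameter, 27 mm tall, skirt 41 mm diameter 4 mm high. Friction 0.04 N m, no spring. At 0 its white line points 135 deg anticlockwise from straight up the slope (down and left) to a printed open ring; growing dots mark speed.
- knob_top (a point): Centre of the knob's top face, 93 mm in front (-x) of the stirrer's origin, 93 mm above the bench, 27 mm above the sloped fascia. z = knob axis, out of the fascia; x = along the pointer line, turns with the knob. The fascia's edges are 42 mm up and down the slope and 75 mm sideways; the plate's rim begins 70 mm behind the axis.
- bottle: Closed amber bottle, loose, 0.15 to 0.29 kg: body 56 mm diameter to 70 mm height, shoulder to 80, black cap 42 mm diameter from 80 to 104. Origin: centre of underside, z up. White barcode label (48 mm tall, 95 deg wide, centre 38 mm up) on its -x side only; a paper strip runs from it over the cap's edge to the middle of its top. Starts on the plate, label within 120 deg of its front.
- reader: Bench barcode reader, fixed, on the robot's other side from the stirrer: grey block 84 mm wide (y), 66 mm deep (x), top 111 mm above the bench, on a foot 95 x 90 mm, 10 mm high. Origin on the bench under its middle. The dark window is on its -x face, which faces the robot within 0.3 rad.
- window (a point): Centre of the reader's window, 35 mm in front (-x) of the reader's origin and 68 mm above the bench; axes as the reader's, so the window looks along -x. The foot reaches 12 mm farther out than the window.
- tube_rack: Bystander: rack of capped blood tubes, 70 x 210 mm, 86 mm high, loose, far right. Origin under its middle.
- dropper_0: Bystander: small dropper bottle, 25 mm diameter, 68 mm high, loose, between the stirrer and the reader. Origin under its middle.
- dropper_1: Bystander: another such dropper bottle, farther from the robot. Origin under its middle.
- pen_cup: Bystander: black pen cup with pens, 76 mm diameter, 140 mm high, loose, far left. Origin under its middle.
Mind the look-alikes: they are no part of the job. What is shaped like the reader but pink is not meant.

How it is judged:
By the outcome, as a careful person would: the job done as asked, in the order asked, and still so for the second after the job is handed in, with the robot touching nothing.
It also fails if it takes over 53 s, if anything falls off the work surface, if the arm or the gripper's body presses on something with over 40 N, if the wrist force passes 120 N, or if a joint passes its speed limit or range.

## Working session

There is one attempt and no reset: what is moved stays moved. The work goes in short steps, Python scripts to look and compute and a tool call to move; the robot and the scene stay as the last step left them, time stands still between calls to the robot, and variables do not carry over. Pictures are saved under pics/ and viewed, at most 10 in all, crops included, and the job is handed in when it is done.

Besides the shell and the picture viewer there is one more tool, called after "Call:" by a JSON object that holds its "op" and its "data", one argument or row to a line. play_rows: Moves the arm, as the interface text tells. Shifts and turns lie within -1 to 1; 1 stands for 0.2 m of shift or pi/2 rad of turn. Its arguments: {"type":"object","properties":{"commands":{"type":"array","items":{"type":"array","items":{"type":"array","items":{"type":"number","minimum":-1,"maximum":1}}}},"grip_force":{"type":"number"}},"required":["commands"]}

```bash
mkdir -p pics; cat > h.py <<'E'
import numpy as np, cv2
from bench import get_obs, viewer, r
def K(f):
    fl=240/np.tan(np.radians(f["fovy"])/2); return np.array([[fl,0,f["cx"]],[0,fl,f["cy"]],[0,0,1.]])
D=np.diag([1,-1,-1.])
def proj(f,P):
    M=np.array(f["world_to_cam"]); P=np.atleast_2d(P)@M[:3,:3].T+M[:3,3]
    return cv2.projectPoints((P@D).reshape(-1,1,3),np.zeros(3),np.zeros(3),K(f),np.array(f["distortion"],float))[0].reshape(-1,2)
def ray(f,uv,z):
    uv=np.array(uv,float).reshape(-1,1,2)
    n=cv2.undistortPoints(uv,K(f),np.array(f["distortion"],float)).reshape(-1,2)
    M=np.array(f["world_to_cam"]); d=np.c_[n,np.ones(len(n))]@D@M[:3,:3]; c=-M[:3,:3].T@M[:3,3]
    return c+d*((z-c[2])/d[:,2])[:,None]
def save(n,im): cv2.imwrite("pics/"+n,np.ascontiguousarray(im[...,::-1]))
E
python3 - <<'E'
from h import *
o=get_obs(); print(o["clock"],o["tcp_pos"],o["orientation"],o["grip_width"],o["contact_force"])
for n in ("scene","top"):
    f=viewer.grab_frame(n); save(n+".png",f["pixels"]); print(n,f["fovy"],f["distortion"],np.round(f["world_to_cam"],3).tolist())
    for t in ("stirrer","speed_knob","bottle","reader","tube_rack","dropper_0","pen_cup"):
        for q in viewer.trace(f,t)[:3]:
            p=q["pixels"]; ys,xs=np.nonzero(p); print(t,round(q["score"],2),q["rect"],xs.mean().round(1),ys.mean().round(1))
E
```

```text
0.0 [0.17651679 0.65087471 0.23031552] [-4.14725749e-01 -3.11396952e+00  2.93372441e-03] 0.08554170266351079 [0.26163071 0.76669523 0.17850442]
scene 54.69779300171137 [-0.02325575  0.          0.          0.          0.        ] [[-0.772, 0.636, -0.009, 0.497], [-0.488, -0.584, 0.649, 0.252], [0.407, 0.505, 0.761, -1.365], [0.0, 0.0, 0.0, 1.0]]
stirrer 0.83 [226.1, 153.8, 338.2, 243.9] 284.2 197.8
stirrer 0.44 [363.9, 247.5, 414.2, 310.5] 388.9 277.9
speed_knob 0.56 [302.1, 162.2, 318.3, 178.5] 309.3 169.6
bottle 0.96 [252.8, 147.7, 278.6, 199.3] 264.4 172.3
reader 0.95 [358.4, 243.7, 416.0, 312.7] 388.4 278.4
reader 0.9 [313.0, 282.5, 368.3, 357.5] 338.7 316.6
tube_rack 0.56 [304.1, 162.2, 316.4, 178.6] 309.7 169.5
dropper_0 0.71 [282.8, 273.3, 296.2, 294.9] 290.7 284.2
dropper_0 0.65 [325.3, 242.4, 336.3, 264.2] 329.0 253.2
pen_cup 0.97 [493.5, 365.6, 554.9, 427.2] 522.9 397.6
top 51.74464568879621 [-0.1322092  0.         0.         0.         0.       ] [[0.01, -1.0, 0.018, -0.015], [0.998, 0.011, 0.061, -0.622], [-0.061, 0.018, 0.998, -1.486], [0.0, 0.0, 0.0, 1.0]]
stirrer 0.72 [365.3, 205.6, 420.8, 286.0] 391.6 246.8
speed_knob 0.5 [387.3, 266.7, 399.8, 282.0] 394.0 273.2
bottle 0.77 [384.4, 218.5, 411.7, 240.5] 398.4 228.0
reader 0.76 [252.9, 189.3, 288.2, 219.1] 269.9 202.0
reader 0.71 [253.4, 231.9, 286.0, 266.9] 269.8 249.6
tube_rack 0.76 [437.8, 231.7, 506.8, 256.4] 472.5 244.3
dropper_0 0.65 [312.7, 194.7, 324.7, 200.2] 316.9 195.5
dropper_0 0.38 [317.5, 230.5, 324.5, 239.8] 320.2 235.7
pen_cup 0.77 [140.0, 231.7, 168.5, 256.9] 152.9 244.6
```

```bash
python3 - <<'E'
import cv2
a=cv2.imread("pics/top.png")[170:300,240:440]; b=cv2.imread("pics/scene.png")[130:370,210:430]
cv2.imwrite("pics/topc.png",cv2.resize(a,(800,520),interpolation=cv2.INTER_CUBIC))
cv2.imwrite("pics/scenec.png",cv2.resize(b,(550,600),interpolation=cv2.INTER_CUBIC))
E
```

```text
(no output)
```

View pics/topc.png

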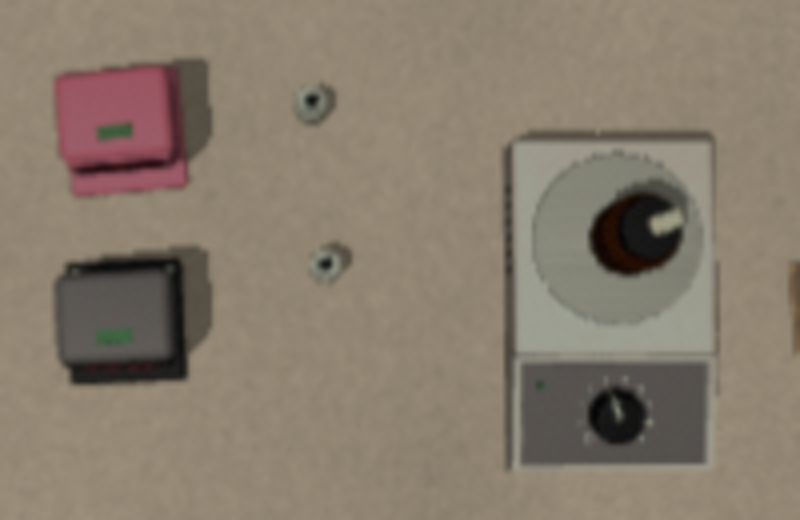

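View pics/scenec.png

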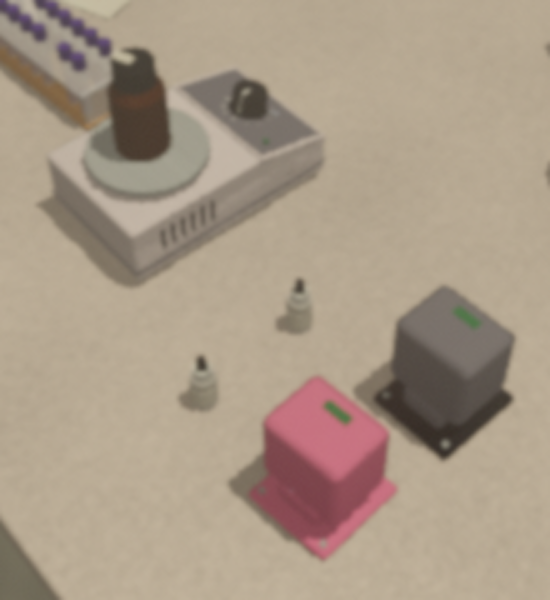

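Top crop, with full-image pixels being 240+u/4 and 170+v/4:
- **Stirrer:** right side. The knob is at crop (617,415), and its pointer sits about 15° anticlockwise of up.
- **Bottle cap:** crop (652,228), with its strip pointing right (-y).
- **Readers:** there are two candidates, grey at full (270,250) and pink at full (270,202). The grey one fits the description, because pink is the look-alike and the grey block has the dark foot. This enlarged crop confirms it.

Next I'll fit the poses.

```bash
python3 - <<'E'
from h import *
from scipy.optimize import least_squares
ft=viewer.grab_frame("top"); fs=viewer.grab_frame("scene")
T=lambda p:(240+(p[0]+.5)/4-.5,170+(p[1]+.5)/4-.5); S=lambda p:(210+(p[0]+.5)/2.5-.5,130+(p[1]+.5)/2.5-.5)
def fit(obs,x0):
    def res(q):
        c,s=np.cos(q[2]),np.sin(q[2]);o=[]
        for f,uv,P in obs:
            W=[q[0]+c*P[0]-s*P[1],q[1]+s*P[0]+c*P[1],P[2]]; o.append(proj(f,W)[0]-uv)
        return np.ravel(o)
    k=least_squares(res,x0,loss="soft_l1"); print(np.round(k.x,4)); print(np.round(res(k.x),1).reshape(-1,2).tolist()); return k.x
W=.075
st=[(ft,T((512,467)),(-.13,W,.056)),(ft,T((710,466)),(-.13,-W,.056)),(ft,T((514,141)),(.115,W,.076)),(ft,T((714,139)),(.115,-W,.076)),
(ft,T((617,415)),(-.093,0,.093)),(ft,T((617,239)),(.04,0,.092)),(fs,S((48,160)),(.115,-W,.076)),(fs,S((133,236)),(.115,W,.076)),(fs,S((323,137)),(-.13,W,.056)),(fs,S((236,70)),(-.13,-W,.056)),(fs,S((147,152)),(.04,0,.092))]
st=fit(st,[.62,-.22,0])
rd=[(ft,T((72,382)),(-.0475,.045,.01)),(ft,T((187,378)),(-.0475,-.045,.01)),(ft,T((56,284)),(.033,.042,.111)),(ft,T((173,274)),(.033,-.042,.111)),(ft,T((64,364)),(-.033,.042,.111)),(ft,T((175,361)),(-.033,-.042,.111)),
(fs,S((444,286)),(-.033,-.042,.111)),(fs,S((514,338)),(-.033,.042,.111)),(fs,S((396,322)),(.033,-.042,.111)),(fs,S((468,376)),(.033,.042,.111)),(fs,S((444,458)),(.0475,.045,.01)),(fs,S((375,397)),(.0475,-.045,.01)),(fs,S((513,399)),(-.0475,.045,.01))]
# corners sorted by guess; scene labels checked by residual
rd=fit(rd,[.6,.15,0])
c,s=np.cos(st[2]),np.sin(st[2])
print("knob",st[:2]-.093*np.array([c,s]),"plate",st[:2]+.04*np.array([c,s]))
print("bottle captop",ray(ft,T((652,228)),.196), "strip end",ray(ft,T((680,217)),.196))
c,s=np.cos(rd[2]),np.sin(rd[2])
print("window",rd[:2]-.035*np.array([c,s]),"bottle target(10cm to surface/axis)",rd[:2]-.163*np.array([c,s]),rd[:2]-.135*np.array([c,s]))
for n,f,uv in (("d",ft,T((325,264))),("d",ft,T((312,102)))): print(n,ray(f,uv,.06))
E
```

```text
[ 0.5977 -0.2168  0.0162]
[[-0.4, 0.9], [0.2, 0.6], [-1.1, -0.8], [-0.8, -0.3], [0.4, 1.4], [-0.3, -0.4], [-1.6, -1.9], [-0.8, 1.1], [1.0, 0.3], [-0.5, -0.9], [-0.0, -1.3]]
[0.5758 0.1461 0.0576]
[[-0.7, 0.9], [-0.0, 0.5], [-0.8, -2.8], [-0.7, -1.7], [-1.9, 0.3], [-0.2, -0.3], [-0.2, -2.8], [1.8, -1.2], [-2.1, -0.9], [-0.8, 1.3], [0.2, 0.1], [-1.8, -0.5], [0.8, -1.1]]
knob [ 0.5047126  -0.21835432] plate [ 0.63769516 -0.21620062]
bottle captop [[ 0.63656184 -0.22379331  0.196     ]] strip end [[ 0.64426832 -0.24295513  0.196     ]]
window [0.54090801 0.14404473] bottle target(10cm to surface/axis) [0.41312041 0.1366739 ] [0.44107395 0.13828627]
d [[ 0.61779677 -0.00512213  0.06      ]]
d [[0.73841429 0.00579587 0.06      ]]
```

```bash
cat >> h.py <<'E'
from scipy.spatial.transform import Rotation as Ro
def to(p,yaw=None):
    """numbers for target p; yaw deg = anticlockwise (from above) angle of the jaw line from +y"""
    o=get_obs(); R=Ro.from_rotvec(o["orientation"]).as_matrix(); y=R[:,1]; cur=np.degrees(np.arctan2(-y[0],y[1]))
    s=R.T@(np.array(p)-o["tcp_pos"])/.2
    print("t",round(o["clock"],2),"tcp",np.round(o["tcp_pos"],4),"yaw",cur.round(1),"j",np.round(o["joints"],2),"F",np.round(o["contact_force"],1),"w",round(o["grip_width"],4))
    print("shift",s.round(3),"turn",None if yaw is None else round((-(yaw-cur+90)%180-90 if 0 else -(yaw-cur))/90,3))
E
python3 - <<'E'
from h import *
to([.33,.47,.23])
ft=viewer.grab_frame("top"); fs=viewer.grab_frame("scene")
print(ray(ft,(394.,273.4),.083), ray(ft,(394.2,273.6),.093))
print(proj(fs,[[.505,-.218,.083],[.509,-.218,.083]]),proj(ft,[[.505,-.218,.083],[.509,-.218,.083]]))
E
```

```text
t 0.9 tcp [0.1767 0.6515 0.2313] yaw -15.2 j [-1.41  0.48  0.02  1.56 -0.01  1.11 -0.08] F [-0.8  0.6 -1.4] w 0.0854
shift [-0.978 -0.675  0.007] turn None
[[ 0.50843836 -0.21922333  0.083     ]] [[ 0.50801855 -0.2181598   0.093     ]]
[[310.23450604 168.72514829]
 [309.02914719 169.37923129]] [[393.5790247  274.57732838]
 [393.5850352  273.20434912]]
```

Call:
{"op": "play_rows", "data": {
  "commands": [
    [[-1,-0.98,-0.68,0,0],[-1,-0.98,-0.68,0,0],[-1,-0.98,-0.68,0,0],[-1,-0.98,-0.68,0,0],[-1,-0.98,-0.68,0,0],[-1,-0.98,-0.68,0,0],[-1,-0.98,-0.68,0,0]]
  ]
}}

```text
clock: 1.58
tcp_pos: [0.3365, 0.4624, 0.2317]
orientation: [0.431, 3.109, -0.004]
contact_force: [-0.2, -0.5, 0.2]
grip_width: 0.0856
gripper_force: 0.0
```

```bash
python3 -c "
from h import *
to([.45,.3,.23])"
```

```text
t 1.58 tcp [0.3365 0.4624 0.2317] yaw -15.8 j [-1.12  0.31  0.09  1.81 -0.03  1.02  0.27] F [-0.2 -0.5  0.2] w 0.0856
shift [-0.767 -0.627  0.012] turn None
```

Call:
{"op": "play_rows", "data": {
  "commands": [
    [[-1,-0.77,-0.63,0,0],[-1,-0.77,-0.63,0,0],[-1,-0.77,-0.63,0,0],[-1,-0.77,-0.63,0,0],[-1,-0.77,-0.63,0,0],[-1,-0.77,-0.63,0,0]]
  ]
}}

```text
clock: 2.08
tcp_pos: [0.4505, 0.2999, 0.2318]
orientation: [0.431, 3.109, -0.003]
contact_force: [1.1, -0.3, 1.1]
grip_width: 0.0855
gripper_force: 0.0
```

Call:
{"op": "play_rows", "data": {
  "commands": [
    [[-1,0.2,-1,0,0],[-1,0.2,-1,0,0],[-1,0.2,-1,0,0],[-1,0.2,-1,0,0],[-1,0.2,-1,0,0],[-1,0.2,-1,0,0]]
  ]
}}

```text
clock: 2.58
tcp_pos: [0.3513, 0.1188, 0.2305]
orientation: [-0.423, -3.11, 0.003]
contact_force: [0.1, -0.6, 0.1]
grip_width: 0.0852
gripper_force: 0.0
```

Call:
{"op": "play_rows", "data": {
  "commands": [
    [[-1,0,-1,0,0],[-1,0,-1,0,0],[-1,0,-1,0,0],[-1,0,-1,0,0],[-1,0,-1,0,0],[-1,0,-1,0,0]]
  ]
}}

```text
clock: 3.08
tcp_pos: [0.3009, -0.0726, 0.2313]
orientation: [0.426, 3.113, 0.002]
contact_force: [-0.1, -0.3, -1.6]
grip_width: 0.0853
gripper_force: 0.0
```

```bash
python3 -c "
from h import *
to([.509,-.2185,.12],-35)"
```

```text
t 3.08 tcp [ 0.3009 -0.0726  0.2313] yaw -15.6 j [-0.54 -0.25  0.5   2.35  0.14  1.01  1.17] F [-0.1 -0.3 -1.6] w 0.0853
shift [-1.198 -0.424  0.556] turn 0.216
```

Call:
{"op": "play_rows", "data": {
  "commands": [
    [[-1,-1,-0.42,0,0.21],[-1,-1,-0.42,0,0.21],[-1,-1,-0.42,0,0.21],[-1,-1,-0.42,0,0.21],[-1,-1,-0.42,0,0.21],[-1,-1,-0.42,0,0.21],[-1,-1,-0.42,0,0.21]]
  ]
}}

```text
clock: 3.67
tcp_pos: [0.4762, -0.2032, 0.2308]
orientation: [0.922, 3.003, -0.005]
contact_force: [-0.7, -0.0, -0.8]
grip_width: 0.085
gripper_force: 0.0
```

```bash
python3 -c "
from h import *
to([.509,-.2185,.10],-35)"
```

```text
t 3.67 tcp [ 0.4762 -0.2032  0.2308] yaw -34.1 j [-0.34  0.26  0.74  1.97 -0.21  0.99  1.48] F [-0.7 -0.  -0.8] w 0.085
shift [-0.178  0.031  0.654] turn 0.01
```

Call:
{"op": "play_rows", "data": {
  "commands": [
    [[-1,-0.18,0.03,0.2,0.01],[-1,-0.18,0.03,0.4,0.01],[-1,-0.18,0.03,0.6,0.01],[-1,-0.18,0.03,0.7,0.01],[-1,-0.18,0.03,0.77,0.01],[-1,-0.18,0.03,0.77,0.01],[-1,-0.18,0.03,0.77,0.01]]
  ]
}}

```text
clock: 4.25
tcp_pos: [0.5062, -0.2159, 0.0774]
orientation: [-0.943, -2.995, -0.001]
contact_force: [0.2, 0.0, 1.2]
grip_width: 0.0856
gripper_force: 0.0
```

```bash
python3 -c "
from h import *
f=viewer.grab_frame('scene');save('k1.png',cv2.resize(f['pixels'][110:260,210:370],(640,600),interpolation=2))
to([.509,-.2185,.074],-35)"
```

```text
t 4.3 tcp [ 0.5071 -0.2165  0.0784] yaw -35.0 j [-0.16  0.54  0.6   2.01 -0.46  0.72  1.67] F [0.3 0.  0.1] w 0.0853
shift [-0.014 -0.003  0.022] turn 0.001
```

View pics/k1.png

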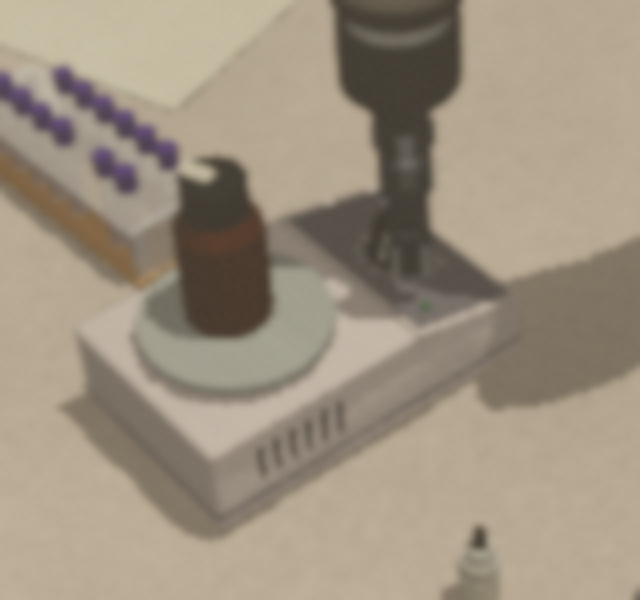

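The open fingers straddle the knob at crop (395,245). I'll close gently.

Call:
{"op": "play_rows", "data": {
  "commands": [
    [[1,-0.01,0,0.01,0],[1,-0.01,0,0.01,0],[1,-0.01,0,0.01,0],[1,-0.01,0,0.01,0],[1,-0.01,0,0.01,0],[1,-0.01,0,0.01,0],[1,-0.01,0,0.01,0],[1,-0.01,0,0.01,0]]
  ],
  "grip_force": 25
}}

```text
clock: 4.97
tcp_pos: [0.508, -0.2201, 0.0763]
orientation: [0.946, 2.995, -0.002]
contact_force: [-3.2, -3.5, 5.4]
grip_width: 0.0354
gripper_force: 25.1
```

Call:
{"op": "play_rows", "data": {
  "commands": [
    [[1,0,0,0,-0.07],[1,0,0,0,-0.14],[1,0,0,0,-0.21],[1,0,0,0,-0.28],[1,0,0,0,-0.35],[1,0,0,0,-0.42],[1,0,0,0,-0.49],[1,0,0,0,-0.56],[1,0,0,0,-0.63],[1,0,0,0,-0.7],[1,0,0,0,-0.77],[1,0,0,0,-0.77]]
  ]
}}

```text
clock: 5.97
tcp_pos: [0.5082, -0.2198, 0.0765]
orientation: [-0.933, 2.999, -0.002]
contact_force: [-4.7, 0.2, 9.2]
grip_width: 0.0353
gripper_force: 36.3
```

Call:
{"op": "play_rows", "data": {
  "commands": [
    [[-1,0,0,0,0],[-1,0,0,0,0],[-1,0,0,0,0],[-1,0,0,0,0],[-1,0,0,-0.05,0],[-1,0,0,-0.15,0],[-1,0,0,-0.3,0],[-1,0,0,-0.3,0]]
  ]
}}

```text
clock: 6.63
tcp_pos: [0.5114, -0.2197, 0.1405]
orientation: [-0.924, 2.996, -0.007]
contact_force: [0.8, -0.4, 1.2]
grip_width: 0.0853
gripper_force: 0.0
```

```bash
python3 -c "
from h import *
f=viewer.grab_frame('scene');save('k2.png',cv2.resize(f['pixels'][140:215,270:350],(640,600),interpolation=2))
to([.509,-.2185,.0765],-35)"
```

```text
t 6.68 tcp [ 0.5107 -0.2191  0.1386] yaw 34.3 j [ 0.05  0.4   0.3   1.95 -0.16  0.81  2.61] F [-0.6  0.2 -0.2] w 0.0853
shift [0.006 0.009 0.31 ] turn 0.77
```

View pics/k2.png

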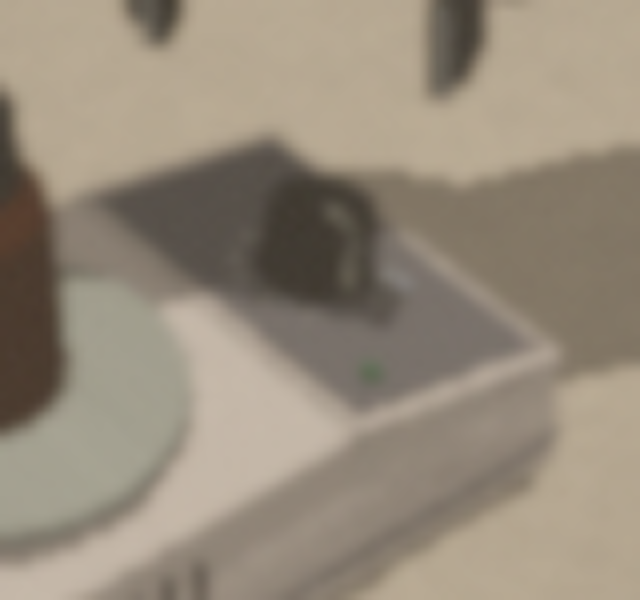

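The line at crop (345,235) now points toward +y, so the knob turned, and about 50° remains. I'll do a second stroke.

Call:
{"op": "play_rows", "data": {
  "commands": [
    [[-1,0.01,0.01,0,0.2],[-1,0.01,0.01,0,0.4],[-1,0.01,0.01,0,0.6],[-1,0.01,0.01,0,0.77],[-1,0.01,0.01,0,0.77],[-1,0.01,0.01,0,0.77],[-1,0.01,0.01,0,0.77],[-1,0.01,0.01,0,0.77],[-1,0.01,0.01,0,0.77],[-1,0.01,0.01,0,0.77],[-1,0.01,0.01,0,0.77],[-1,0.01,0.01,0.1,0.77]]
  ]
}}

```text
clock: 7.68
tcp_pos: [0.5078, -0.2186, 0.1175]
orientation: [0.938, 2.993, 0.0]
contact_force: [0.9, -0.7, -0.1]
grip_width: 0.0857
gripper_force: 0.0
```

```bash
python3 -c "
from h import *
to([.509,-.2185,.0765],-35)"
```

```text
t 7.68 tcp [ 0.5078 -0.2186  0.1175] yaw -34.8 j [-0.16  0.47  0.58  1.99 -0.36  0.78  1.6 ] F [ 0.9 -0.7 -0.1] w 0.0857
shift [-0.004  0.003  0.205] turn 0.002
```

Call:
{"op": "play_rows", "data": {
  "commands": [
    [[-1,0,0,0.08,0],[-1,0,0,0.16,0],[-1,0,0,0.2,0],[-1,0,0,0.2,0],[1,0,0,0.2,0],[1,0,0,0.2,0],[1,0,0,0.2,0],[1,0,0,0.2,0],[1,0,0,0.2,0],[1,0,0,0.2,0],[1,0,0,0.2,0],[1,0,0,0.2,0]]
  ],
  "grip_force": 25
}}

```text
clock: 8.68
tcp_pos: [0.5057, -0.2188, 0.0764]
orientation: [0.944, 2.995, -0.001]
contact_force: [-2.4, -0.6, 6.3]
grip_width: 0.0358
gripper_force: 24.0
```

Call:
{"op": "play_rows", "data": {
  "commands": [
    [[1,0,0,0,-0.07],[1,0,0,0,-0.14],[1,0,0,0,-0.21],[1,0,0,0,-0.28],[1,0,0,0,-0.35],[1,0,0,0,-0.42],[1,0,0,0,-0.46],[1,0,0,0,-0.46]]
  ]
}}

```text
clock: 9.35
tcp_pos: [0.5055, -0.2202, 0.0762]
orientation: [-0.177, 3.135, -0.004]
contact_force: [-1.6, -5.6, 2.6]
grip_width: 0.0349
gripper_force: 25.7
```

```bash
python3 -c "
from h import *
to([.509,-.2185,.0765],30);print(get_obs()['moment'])"
```

```text
t 9.35 tcp [ 0.5055 -0.2202  0.0762] yaw 6.5 j [ 0.03  0.5   0.35  2.   -0.26  0.68  2.22] F [-1.6 -5.6  2.6] w 0.0349
shift [-0.018  0.007 -0.001] turn -0.262
[-1.46287525  0.44305899 -0.04585997]
```

Call:
{"op": "play_rows", "data": {
  "commands": [
    [[1,0,0,0,-0.04],[1,0,0,0,-0.08],[1,0,0,0,-0.12],[1,0,0,0,-0.12]]
  ]
}}

```text
clock: 9.68
tcp_pos: [0.5057, -0.2208, 0.0765]
orientation: [-0.469, 3.105, -0.006]
contact_force: [-2.5, -5.3, 5.5]
grip_width: 0.0351
gripper_force: 26.9
```

```bash
python3 -c "
from h import *
to([.509,-.2185,.0765],30);print(get_obs()['moment'])"
```

```text
t 9.68 tcp [ 0.5057 -0.2208  0.0765] yaw 17.2 j [ 0.06  0.49  0.3   2.   -0.22  0.68  2.37] F [-2.5 -5.3  5.5] w 0.0351
shift [-0.019  0.006 -0.   ] turn -0.143
[-2.07041634  0.40591883 -0.16926233]
```

Call:
{"op": "play_rows", "data": {
  "commands": [
    [[1,0,0,0,-0.04],[1,0,0,0,-0.08],[1,0,0,0,-0.12],[1,0,0,0,-0.12]]
  ]
}}

```text
clock: 10.02
tcp_pos: [0.508, -0.2197, 0.0761]
orientation: [-0.76, 3.044, -0.007]
contact_force: [4.9, -4.8, -5.2]
grip_width: 0.0348
gripper_force: 32.4
```

```bash
python3 -c "
from h import *
to([.509,-.2185,.0765],30);print(get_obs()['moment'])"
```

```text
t 10.02 tcp [ 0.508  -0.2197  0.0761] yaw 28.0 j [ 0.1   0.49  0.25  1.99 -0.18  0.68  2.52] F [ 4.9 -4.8 -5.2] w 0.0348
shift [-0.007  0.003 -0.002] turn -0.022
[-1.47892138 -1.26936878 -0.09186457]
```

Call:
{"op": "play_rows", "data": {
  "commands": [
    [[-1,0,0,0,0],[-1,0,0,0,0],[-1,0,0,0,0],[-1,0,0,0,0],[-1,0,0,-0.05,0],[-1,0,0,-0.2,0],[-1,0,0,-0.4,0],[-1,0,0,-0.6,0],[-1,0.5,0,-0.75,0],[-1,0.5,0,-0.75,0],[-1,0.5,0,-0.75,0]]
  ]
}}

```text
clock: 10.93
tcp_pos: [0.4141, -0.2672, 0.2277]
orientation: [-0.755, 3.048, -0.002]
contact_force: [-1.1, -0.5, 0.2]
grip_width: 0.0849
gripper_force: 0.0
```

```bash
python3 -c "
from h import *
g=viewer.grab_frame('top');f=viewer.grab_frame('scene')
a=cv2.resize(f['pixels'][148:193,285:335],(400,360),interpolation=2);b=cv2.resize(g['pixels'][252:297,370:420],(400,360),interpolation=2)
save('k3.png',np.hstack([a,b]))
def th(t): return [.505+.0,-.218,.093]
# projected directions for pointer at angle t(anticlockwise from up-slope)
c=np.array([.506,-.218,.093]);u=np.array([.978,.016,.208]);v=np.array([0,1,0.])
for t in (90,120,135,150):
  p=c+.017*(np.cos(np.radians(t))*u+np.sin(np.radians(t))*v)
  for F,o in ((f,(285,148)),(g,(370,252))):
    q=(proj(F,[c,p])-o)*8;print(t,q.round(0).tolist())
to([.5,-.2185,.2])"
```

```text
90 [[199.0, 143.0], [232.0, 170.0]]
90 [[193.0, 178.0], [147.0, 178.0]]
120 [[199.0, 143.0], [247.0, 159.0]]
120 [[193.0, 178.0], [152.0, 201.0]]
135 [[199.0, 143.0], [250.0, 152.0]]
135 [[193.0, 178.0], [159.0, 211.0]]
150 [[199.0, 143.0], [249.0, 145.0]]
150 [[193.0, 178.0], [169.0, 218.0]]
t 11.03 tcp [ 0.4143 -0.2675  0.2274] yaw 27.7 j [ 0.14  0.18  0.35  2.01 -0.07  0.97  2.58] F [ 0.7 -0.8 -0. ] w 0.0851
shift [-0.493  0.018  0.138] turn None
```

View pics/k3.png

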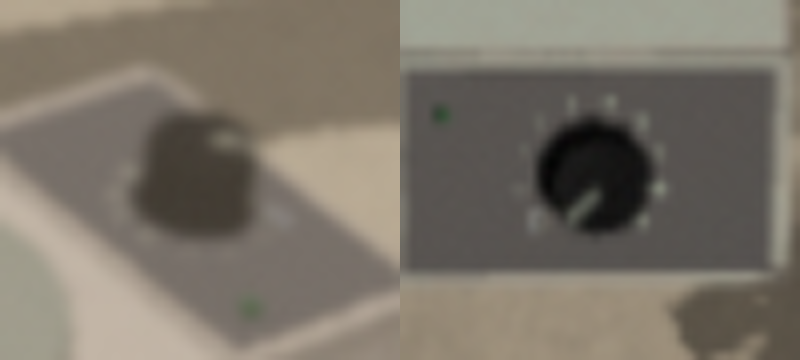

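The knob line now runs from (597,192) to (570,222), down and left at the off mark. I'll check it numerically and measure the bottle as well.

```bash
python3 -c "
from h import *
g=viewer.grab_frame('top')
im=g['pixels'].astype(float).mean(2)
y0,x0=273,390; sub=im[y0:y0+9,x0:x0+9].copy(); print(sub.round().astype(int))
w=np.clip(sub-55,0,None); Y,X=np.mgrid[y0:y0+9,x0:x0+9]
m=np.array([(w*X).sum(),(w*Y).sum()])/w.sum(); dx,dy=X-m[0],Y-m[1]
C=np.array([[(w*dx*dx).sum(),(w*dx*dy).sum()],[0,(w*dy*dy).sum()]]);C[1,0]=C[0,1]
e=np.linalg.eigh(C)[1][:,1];P=ray(g,[m-3*e,m+3*e],.093);d=P[1]-P[0];print('line dir',e,np.degrees(np.arctan2(d[1],d[0])),P.mean(0))
q=viewer.trace(g,'bottle')[0];print(q['rect'])
save('b.png',cv2.resize(g['pixels'][205:250,370:430],(800,600),interpolation=2))
"
```

```text
[[22 25 24 22 23 22 23 21 21]
 [24 25 23 22 26 23 19 21 19]
 [22 25 26 35 45 26 19 18 19]
 [23 24 42 72 70 29 18 20 17]
 [25 41 74 80 55 27 21 19 19]
 [40 78 82 56 28 21 19 20 22]
 [62 81 59 30 22 18 20 24 38]
 [76 70 50 31 27 29 33 47 62]
 [83 79 74 68 61 69 71 75 78]]
line dir [-0.96696181 -0.25492127] 75.7206199225481 [ 0.49135574 -0.21403715  0.093     ]
[386.2, 220.1, 407.8, 237.2]
```

View pics/b.png

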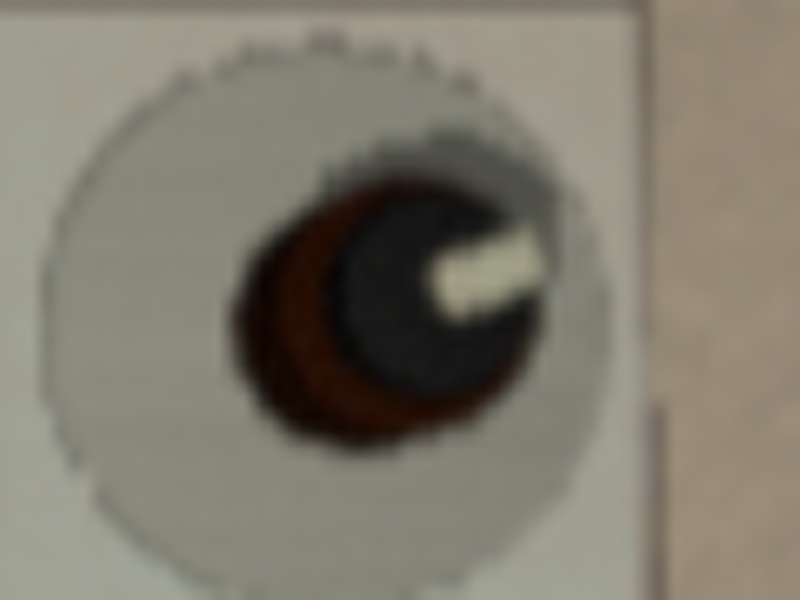

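The strip runs from crop (440,292) to (540,255), so the label faces about -70° in world yaw. The knob line measures about 138°, which puts it at the stop. Next I'll grasp the cap.

```bash
python3 -c "
from h import *
g=viewer.grab_frame('top')
P=ray(g,[(402.4,226.1)],.196);print(P, ray(g,[(370-.46+445/13.33,205-.46+289/13.33),(370-.46+540/13.33,205-.46+253/13.33)],.196))
print(proj(g,[P[0],P[0]*[1,1,0]+[0,0,.092]]))
to([P[0,0],P[0,1],.23],-60)"
```

```text
[[ 0.6379784  -0.22317931  0.196     ]] [[ 0.63766946 -0.22460918  0.196     ]
 [ 0.64524861 -0.24412189  0.196     ]]
[[402.4        226.1       ]
 [395.96496127 228.89982169]]
t 11.18 tcp [ 0.4181 -0.2642  0.2257] yaw 28.1 j [ 0.14  0.18  0.34  2.   -0.08  0.96  2.58] F [-0.9 -0.  -0.7] w 0.0854
shift [-1.067 -0.337 -0.02 ] turn 0.979
```

Call:
{"op": "play_rows", "data": {
  "commands": [
    [[-1,0,0,-0.12,0.07],[-1,-0.2,-0.06,-0.12,0.3],[-1,-0.4,-0.12,-0.12,0.5],[-1,-0.6,-0.2,-0.12,0.7],[-1,-0.8,-0.3,-0.12,0.98],[-1,-1,-0.34,-0.12,0.98],[-1,-1,-0.34,-0.12,0.98],[-1,-1,-0.34,-0.12,0.98],[-1,-1,-0.34,-0.12,0.98],[-1,-1,-0.34,-0.12,0.98],[-1,-1,-0.34,-0.12,0.98],[-1,-1,-0.34,-0.12,0.98]]
  ]
}}

```text
clock: 12.18
tcp_pos: [0.6269, -0.2288, 0.2481]
orientation: [-1.504, -2.756, 0.0]
contact_force: [-0.2, 0.3, 0.6]
grip_width: 0.0855
gripper_force: 0.0
```

```bash
python3 -c "
from h import *
to([.638,-.2235,.172],-60)"
```

```text
t 12.18 tcp [ 0.6269 -0.2288  0.2481] yaw -57.2 j [-0.15  0.5   0.59  1.58 -0.3   1.15  1.08] F [-0.2  0.3  0.6] w 0.0855
shift [-0.008  0.061  0.381] turn 0.031
```

Call:
{"op": "play_rows", "data": {
  "commands": [
    [[-1,-0.01,0.06,0,0],[-1,-0.01,0.06,0.1,0],[-1,-0.01,0.06,0.2,0],[-1,-0.01,0.06,0.28,0],[-1,-0.01,0.06,0.34,0],[-1,-0.01,0.06,0.38,0],[-1,-0.01,0.06,0.38,0],[-1,-0.01,0.06,0.38,0]]
  ]
}}

```text
clock: 12.85
tcp_pos: [0.6375, -0.2257, 0.1732]
orientation: [-1.498, -2.761, 0.0]
contact_force: [1.0, 0.4, 0.3]
grip_width: 0.0854
gripper_force: 0.0
```

```bash
python3 -c "
from h import *
to([.638,-.2235,.172],-60)"
```

```text
t 12.85 tcp [ 0.6375 -0.2257  0.1732] yaw -57.0 j [-0.13  0.59  0.55  1.63 -0.35  1.02  1.11] F [1.  0.4 0.3] w 0.0854
shift [0.008 0.008 0.006] turn 0.034
```

Call:
{"op": "play_rows", "data": {
  "commands": [
    [[1,0.01,0.01,0.01,0],[1,0.01,0.01,0.01,0],[1,0.01,0.01,0.01,0],[1,0.01,0.01,0.01,0],[1,0.01,0.01,0.01,0],[1,0.01,0.01,0.01,0],[1,0.01,0.01,0.01,0],[1,0.01,0.01,0.01,0]]
  ],
  "grip_force": 50
}}

```text
clock: 13.52
tcp_pos: [0.6384, -0.2234, 0.1722]
orientation: [1.499, 2.759, 0.001]
contact_force: [0.1, 0.7, 6.1]
grip_width: 0.0406
gripper_force: 51.0
```

Call:
{"op": "play_rows", "data": {
  "commands": [
    [[1,0,0,-0.02,0],[1,0,0,-0.07,0],[1,0,0,-0.15,0],[1,0,0,-0.25,0],[1,0,0,-0.35,0],[1,0,0,-0.45,0],[1,0,0,-0.5,0],[1,0,0,-0.5,0]]
  ]
}}

```text
clock: 14.18
tcp_pos: [0.6385, -0.2241, 0.2741]
orientation: [1.499, 2.756, 0.001]
contact_force: [0.8, -0.9, -2.0]
grip_width: 0.0406
gripper_force: 50.7
```

```bash
python3 -c "
from h import *
to([.44,-.15,.27],13)"
```

```text
t 14.18 tcp [ 0.6385 -0.2241  0.2741] yaw -57.1 j [-0.16  0.5   0.59  1.54 -0.29  1.2   1.06] F [ 0.8 -0.9 -2. ] w 0.0406
shift [ 0.85  -0.632  0.016] turn -0.779
```

Call:
{"op": "play_rows", "data": {
  "commands": [
    [[1,0.05,0,0,-0.07],[1,0.15,0,0,-0.14],[1,0.25,0,0,-0.21],[1,0.35,0,0,-0.28],[1,0.45,0,0,-0.35],[1,0.55,0,0,-0.42],[1,0.65,0,0,-0.49],[1,0.75,0,0,-0.56],[1,0.83,0,0,-0.63],[1,0.89,0,0,-0.7],[1,0.92,0,0,-0.77],[1,0.92,0,0,-0.805]]
  ]
}}

```text
clock: 15.18
tcp_pos: [0.5359, -0.067, 0.2699]
orientation: [0.433, -3.109, -0.002]
contact_force: [-0.4, 0.6, -1.5]
grip_width: 0.04
gripper_force: 50.7
```

```bash
python3 -c "
from h import *
to([.431,.138,.20],15.5)"
```

```text
t 15.18 tcp [ 0.5359 -0.067   0.2699] yaw 15.9 j [-0.26  0.22  0.32  1.85 -0.08  1.09  1.94] F [-0.4  0.6 -1.5] w 0.04
shift [0.224 1.129 0.352] turn 0.004
```

Call:
{"op": "play_rows", "data": {
  "commands": [
    [[1,0.02,0.1,0,0],[1,0.05,0.25,0,0],[1,0.08,0.4,0,0],[1,0.11,0.55,0,0],[1,0.14,0.7,0,0],[1,0.17,0.85,0,0],[1,0.2,0.95,0,0],[1,0.22,1,0,0],[1,0.22,1,0,0],[1,0.22,1,0,0]]
  ]
}}

```text
clock: 16.02
tcp_pos: [0.4415, 0.112, 0.2705]
orientation: [0.422, -3.112, 0.001]
contact_force: [-0.6, -0.8, -2.2]
grip_width: 0.0402
gripper_force: 50.8
```

```bash
python3 -c "
from h import *
to([.431,.138,.11],15.5)
f=viewer.grab_frame('scene');save('p.png',cv2.resize(f['pixels'][170:370,300:520],(660,600),interpolation=2))"
```

```text
t 16.02 tcp [0.4415 0.112  0.2705] yaw 15.5 j [-0.54  0.07  0.16  2.02 -0.01  1.06  1.47] F [-0.6 -0.8 -2.2] w 0.0402
shift [0.015 0.139 0.802] turn -0.0
```

View pics/p.png

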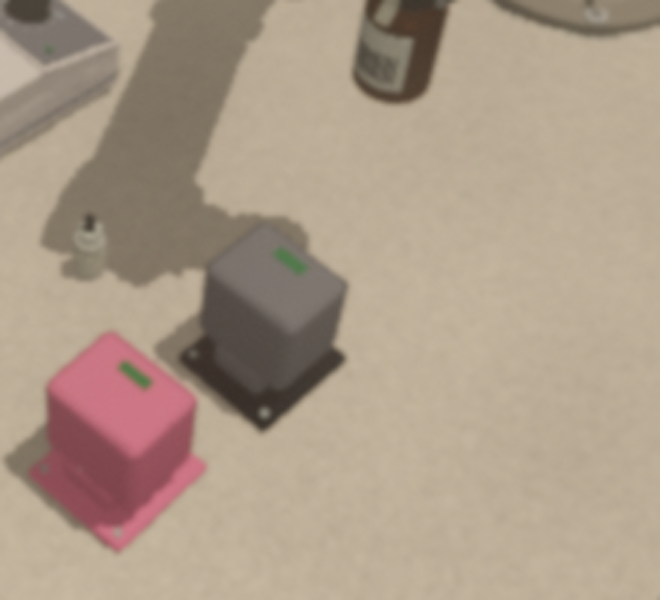

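The bottle is upright at crop (395,50), with its label facing the reader. I'll lower it.

Call:
{"op": "play_rows", "data": {
  "commands": [
    [[1,0,0.07,0,0],[1,0.01,0.14,0.1,0],[1,0.01,0.14,0.25,0],[1,0.01,0.14,0.4,0],[1,0.01,0.14,0.55,0],[1,0.01,0.14,0.68,0],[1,0.01,0.14,0.78,0],[1,0.01,0.14,0.85,0],[1,0.01,0.14,0.89,0],[1,0.01,0.14,0.91,0],[1,0.01,0.14,0.92,0],[1,0.01,0.14,0.92,0]]
  ]
}}

```text
clock: 17.07
tcp_pos: [0.4333, 0.1385, 0.0875]
orientation: [-0.42, 3.113, 0.0]
contact_force: [0.6, -0.7, -1.3]
grip_width: 0.0404
gripper_force: 51.0
```

```bash
python3 -c "
from h import *
to([.431,.138,.08],15.5)"
```

```text
t 17.07 tcp [0.4333 0.1385 0.0875] yaw 15.4 j [-0.54  0.33  0.11  2.2  -0.06  0.61  1.45] F [ 0.6 -0.7 -1.3] w 0.0404
shift [0.012 0.    0.038] turn -0.002
```

Call:
{"op": "play_rows", "data": {
  "commands": [
    [[1,0,0,0.01,0],[1,0,0,0.017,0],[1,0,0,0.024,0],[1,0,0,0.028,0],[1,0,0,0.032,0],[1,0,0,0.036,0],[1,0,0,0.036,0]]
  ]
}}

```text
clock: 17.65
tcp_pos: [0.4328, 0.1389, 0.0802]
orientation: [-0.421, 3.113, 0.0]
contact_force: [-1.0, 0.9, -0.7]
grip_width: 0.0406
gripper_force: 51.0
```

Call:
{"op": "play_rows", "data": {
  "commands": [
    [[1,0,0,0.003,0],[1,0,0,0.006,0],[1,0,0,0.006,0]]
  ]
}}

```text
clock: 17.9
tcp_pos: [0.4331, 0.139, 0.0801]
orientation: [-0.42, 3.113, 0.001]
contact_force: [-4.9, -1.8, 15.8]
grip_width: 0.0406
gripper_force: 52.9
```

Contact at 16 N. I'll release, lift and check.

Call:
{"op": "play_rows", "data": {
  "commands": [
    [[1,0,0,-0.004,0],[-0.3,0,0,-0.004,0],[-1,0,0,-0.004,0],[-1,0,0,-0.004,0],[-1,0,0,-0.004,0],[-1,0,0,-0.004,0],[-1,0,0,-0.1,0],[-1,0,0,-0.3,0],[-1,0,0,-0.5,0],[-1,0,0,-0.7,0],[-1,0,0,-0.85,0],[-1,0,0,-0.85,0]]
  ]
}}

```text
clock: 18.9
tcp_pos: [0.436, 0.1401, 0.255]
orientation: [-0.419, 3.103, 0.006]
contact_force: [1.0, 0.3, -0.4]
grip_width: 0.0852
gripper_force: 0.0
```

Call:
{"op": "play_rows", "data": {
  "commands": [
    [[-1,0,-0.2,0,0],[-1,0,-0.4,0,0],[-1,0,-0.6,0,0],[-1,0,-0.8,0,0],[-1,0,-1,0,0],[-1,0,-1,0,0],[-1,0,-1,0,0]]
  ]
}}

```text
clock: 19.48
tcp_pos: [0.4856, -0.0565, 0.2483]
orientation: [0.412, -3.114, 0.001]
contact_force: [-0.1, 0.4, -1.2]
grip_width: 0.0858
gripper_force: 0.0
```

```bash
python3 -c "
from h import *
g=viewer.grab_frame('top');f=viewer.grab_frame('scene')
a=cv2.resize(g['pixels'][205:305,230:330],(500,500),interpolation=2);b=cv2.resize(f['pixels'][150:320,340:440],(294,500),interpolation=2)
save('fin.png',np.hstack([a,b])); q=viewer.trace(g,'bottle')[0];print(q['score'],q['rect'])
e=np.array([.5409,.1440]);n=np.array([np.cos(.0576),np.sin(.0576)])
for d in (.10,.11,.12):
  p=e-d*n;print(d,p,((proj(g,[[*p,.104]])-(230,205))*5).round(),((proj(g,[[*p,0]])-(230,205))*5).round())"
```

```text
0.8 [263.0, 286.9, 279.4, 306.0]
0.1 [0.44106584 0.13824318] [[201. 455.]] [[216. 444.]]
0.11 [0.43108243 0.1376675 ] [[202. 472.]] [[217. 461.]]
0.12 [0.42109901 0.13709182] [[203. 490.]] [[217. 477.]]
```

View pics/fin.png

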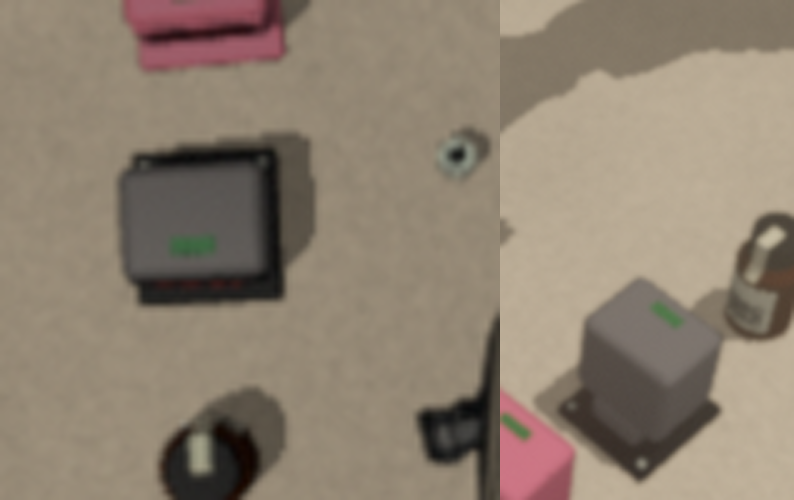

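The final view shows the bottle upright with its cap centre at crop (202,470), about 0.11 m in front of the grey reader's window. The strip points straight at the window, and the dropper in view is undisturbed.

```bash
python3 -c "
from bench import r
print(r.hand_in())"
```

```text
the job is handed in; nothing more can be done
None
```

I turned the knob anticlockwise to its off stop, then set the bottle upright about 11 cm (bottle axis to window) in front of the grey reader with its label facing the window, and handed the job in after about 20 s; no verdict came back.

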